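# Lift the hold-down beam off the board preheater

### The arm

A 6-joint arm with a two-finger parallel gripper is mounted at the origin on the work surface. World frame = base frame: x ahead of the robot, y to its left, z up, the work surface at z = 0. Lengths are in m, angles in rad, forces in N, time in s.
With the tool pointing down it reaches from about 0.35 to 0.775 m from the base axis. Payload 7.3 kg.
Tool frame: the origin (TCP) lies on the centre line of the jaws, within the pads' length; the fingertips stand tip_reach ahead of it and the grasp point (between the pads) lies 6 mm ahead of it (tip_reach is the distance from the TCP to the fingertips, in m); x points along the fingers, y is the direction in which the jaws open and shut, and the axes are right-handed (so a half turn about x gives the same grasp; the last joint's range is limited). The gripper opens to 92 mm and grips with 3 to 60 N. Pads are 19 mm wide; open, the fingers measure 130 mm over their backs; the gripper's body (75 mm by 190 mm) begins 47 mm behind the grasp point.
Start: joints at [-1.478, 0.342, 1.524, -0, 1.275, -0.146], TCP at [0.124, -0.51, 0.252] pointing down, gripper open.
Joint ranges: [-2.53, 2.53], [-0.77, 2.02], [0.04, 2.7], [-1, 4.14], [0.28, 2.66], [-3.11, 3.11]. Speed limits (rad/s): [2.57, 2.57, 3.14, 3.14, 3.14, 3.14].

### API

Orientations are given as [roll, pitch, yaw] about the fixed x, y, z axes, in that order (R = Rz(yaw) Ry(pitch) Rx(roll)).
In Python, from cell import observe, read_camera, get_calibration, hand_in, tip_reach gives the robot as it stands. The module is installed in compiled form; this text tells all that it offers.
- The arm moves only by the shell command python3 -m crank 'ROWS' [FORCE]. ROWS is JSON, a list of rows, each an object of numbers: "fingers": the opening, from -1 (shut) to 1 (fully open); "tx", "ty", "tz": the shift along the tool's x, y, z in units of 40 mm (1.0 is 40 mm); "roll": the turn about the tool's x in units of 10 degrees (1.0 is 10 degrees). In form: [{"fingers": .., "tx": .., "ty": .., "tz": .., "roll": ..}, ...]. A call has exactly 8 rows; each row is the pose to reach, as a shift and turn from the pose commanded when the call began, along the tool's axes at that moment; what a row does not reach only later rows make up. A row lasts 1/8 s, in which the tool goes at most 62.5 mm and 10.7 degrees, less where a joint would pass 70% of its speed; a pose out of reach is approached as far as the arm can. A call with a gripper value outside its range is refused whole. The fingers move at their own pace and stop on an object; FORCE is the grip in N (left out, the last holds). Time passes only in rows, so rows that repeat a pose let the fingers close, or fill a call up. It gives the time, the measured TCP pose, the force and the opening at its end, in the units of the state.
- observe(): the state, without advancing time (a new reading comes with each control period).
- read_camera(name): name is "side" or "top"; returns (picture, depth): 420x560x3 uint8, red, green, blue; 420x560 float32, m along the optical axis (not along the pixel's ray), 0 where there is no reading.
- get_calibration(name): a dict with "vertical_fov" (degrees; the focal length in pixels is half the picture's height over the tangent of half this angle, whatever the lens; pixels are square), "cx", "cy" (the principal point, pixels), "dist_coeffs" ([k1, k2, p1, p2, k3] as OpenCV has them; the pictures are not rectified), "pose" (4x4, takes a point from camera to world coordinates). Camera axes: x right, y down, z forward; pixel columns grow to the right and rows downward; lengths in m; the calibration is good to about 2 mm. A picture is of the moment at which its call begins. get_calibration takes no time and is no camera call.
- hand_in(): hands the job in, once; it reports no verdict.
The state is a dict: "time": time; "qpos": joint angles; "qvel": joint speeds; "joint_efforts": joint torques, N m; "tool_pos": TCP position; "tool_rot": TCP orientation; "contact_force": force on the tool from outside, world axes, zero at the start; "torque": the same for the moment, N m; "opening": finger opening in m.
Only numpy, scipy, OpenCV 4.12 (cv2) and the standard library are available. Lean on these libraries where they do the work, as an engineer would, in place of code of your own. Each camera call takes 0.05 s, during which the arm holds its last target. There are 200 camera calls.

### The job

Free the circuit board: lift the ballasted hold-down beam straight up out of the preheater's two U brackets, both ends together, and set it down gently, seated in both saddles of the parking cradle, then let go. Hold the beam only by its black sliding handle, and never let it tip more than about 10 degrees lengthwise: its ballast is unequal, so slide the handle along the bar and try small lifts until it balances. Leave the other things on the bench where they are.

Things in the scene. Friction and masses are not known exactly. Their poses are not given: they have to be found in the camera images.
- stand: Board preheater, fixed: grey box 180 (its x) x 230 (its y) x 50 mm high, a circuit board on top (tallest parts 64 mm above the bench). Two open-topped steel U brackets stand on it at y = +88 and -88 mm, x = 0: 10 mm thick along y, slot 18 mm wide along x, slot floor 85 mm and bracket tops 115 mm above the bench. Origin: centre of its underside, z up.
- cradle: Parking cradle, fixed: base plate 80 (its x) x 220 (its y) x 8 mm, with two grey plastic saddles at y = +89 and -89 mm, each 10 mm thick along y. Saddle floor 45 mm above the bench and 18 mm wide along x, between sloping sides that flare to about 60 mm wide at 85 mm height. Origin: centre of its underside, z up.
- beam: Hold-down beam, loose: an aluminium bar 200 mm long (its y), 12 mm wide (its x), 16 mm high, lying in the two U brackets at the start, with two ballast housings and a sliding handle. Whole weight 0.3 to 0.8 kg. Origin: centre of the bar (93 mm above the bench when in the brackets, 53 mm when seated in the cradle).
- end_a (a point): centre of the bar's end at the beam's +y (100 mm from the middle)
- end_b (a point): centre of the bar's end at the beam's -y (100 mm from the middle)
- carriage (a joint): where the handle stands along the beam, m: 0 in the middle, positive towards end_a, range -0.025 to 0.025. It slides with 1.2 N of friction and stays where it is left
- handle_grip (a point): centre of the grip of the black upright handle: 14 mm thick (beam's x), 22 mm wide (beam's y), 40 mm high (its top is 20 mm above this point). The point is 60 mm above the bar's axis when the handle is upright.
- screwdriver: bystander: a screwdriver about 170 mm long lying flat on the bench; origin at its underside
- flux_jar: bystander: a closed round jar, 46 mm across and 55 mm high; origin at its underside
- brush: bystander: a cleaning brush about 160 mm long lying flat; origin at its underside
- spray_can: bystander: a grey can, 52 mm across and 150 mm high, standing; origin at its underside
- parts_tray: bystander: a low white parts tray, 100 x 140 x 30 mm; origin at its underside
- tweezers: bystander: steel tweezers 120 mm long lying flat; origin at their underside
- handle_pivot (a point): pin of the handle on its carriage, 32 mm above the bar's axis, along the beam's x. The handle swings freely on it (0.6 rad either way, very weak centring spring): the lifted beam hangs from this pin and tips, heavy end down, unless the handle stands over the balance point, within about 5 mm for a nearly level lift.
- head_a: the dark steel ballast housing near end_a, 90 (x) x 36 (y) x 30 mm (z), fixed round the bar 54 mm from its middle; origin at its centre, axes as the beam's. Hollow, with unseen ballast: the two housings weigh 70 to 290 g each, so the beam's balance point lies anywhere within about 25 mm of the bar's middle
- head_b: the same kind of housing near end_b; origin at its centre, axes as the beam's
There are look-alikes about, which are no part of the job. Several things have the shape of the cradle; the one meant has the colours described above.

How it is judged:
On the way:
1. the beam is out of the brackets: both bar ends are above the bracket tops (z of each of end_a, end_b in the frame of stand above 0.125 m), for 0.2 s.
At the end, for the whole second after the job is handed in: The beam rests, released and still, on the floors of both saddles of the cradle: both bar ends 48 to 58 mm above the bench, its middle within 10 mm (across) and 14 mm (along) of the cradle's middle, parallel within 0.1 rad, either way round, upright within 0.12 rad (x of beam in the frame of cradle between -0.01 and 0.01 m and y of beam in the frame of cradle between -0.014 and 0.014 m and z of end_a in the frame of cradle between 0.048 and 0.058 m and z of end_b in the frame of cradle between 0.048 and 0.058 m and angle between the y axis of beam and the y axis of cradle, either way round below 0.1 rad and angle between beam's own z axis and vertical below 0.12 rad and linear speed of beam below 0.01 m/s and angular speed of beam below 0.1 rad/s); the robot touches nothing.
It fails at once if the beam tips more than 0.2 rad (11.5 degrees) lengthwise (angle between beam's own y axis and vertical below 1.3708 rad or angle between beam's own y axis and vertical above 1.7708 rad).
It fails at once if the fingers push on the bar, the ballast housings or the carriage (over 2 N) instead of holding the handle (contact force between the fingers and beam_c0 above 2 N or contact force between the fingers and head_a above 2 N or contact force between the fingers and head_b above 2 N or contact force between the fingers and carriage_c0 above 2 N).
It fails at once if the beam is dropped or rammed into the cradle (over 60 N) (contact force between beam and cradle above 60 N).
It fails at once if another thing on the bench is moved more than 30 mm (distance of any of screwdriver, flux_jar, brush, spray_can, parts_tray, tweezers from where it was at the start of the episode above 0.03 m).
It also fails if it takes over 72 s, if anything falls off the work surface, if the arm or the gripper's body presses on something with over 40 N, if the wrist force passes 120 N, or if a joint passes its speed limit or range.

## Working session

There is one attempt and no reset: what is moved stays moved. The work goes in short steps, Python scripts to look and compute and a shell command to move; the robot and the scene stay as the last step left them, time stands still between calls to the robot, and variables do not carry over. Pictures are saved under pics/ and viewed, about 8 in all and at most 12, crops included, and the job is handed in when it is done.

```bash
mkdir -p pics; cat > h.py <<'E'
import numpy as np, cv2
from cell import *
def K(c,h=420):
    f=h/2/np.tan(np.radians(c["vertical_fov"])/2); return np.array([[f,0,c["cx"]],[0,f,c["cy"]],[0,0,1]])
def rays(name,px):
    c=get_calibration(name);u=cv2.undistortPoints(np.array(px,float).reshape(-1,1,2),K(c),np.array(c["dist_coeffs"],float)).reshape(-1,2)
    P=np.array(c["pose"]); return P[:3,3],np.c_[u,np.ones(len(u))]@P[:3,:3].T
def onz(name,px,z):
    o,d=rays(name,px); z=np.broadcast_to(z,len(d)); return o+d*((z-o[2])/d[:,2])[:,None]
def cloud(name,depth):
    v,u=np.mgrid[0:420,0:560]; o,d=rays(name,np.c_[u.ravel(),v.ravel()]); return (o+d*depth.ravel()[:,None]).reshape(420,560,3)
def snap(fn):
    out={}
    for n in("side","top"):
        im,d=read_camera(n); out[n]=(im,d); cv2.imwrite(f"pics/{fn}_{n}.png",im[:,:,::-1]); np.save(f"pics/{fn}_{n}_d.npy",d)
    return out
def proj(name,p):
    c=get_calibration(name);P=np.linalg.inv(np.array(c["pose"])); return cv2.projectPoints(np.array(p,float).reshape(-1,1,3),cv2.Rodrigues(P[:3,:3])[0],P[:3,3],K(c),np.array(c["dist_coeffs"],float))[0].reshape(-1,2)
E
python3 - <<'E'
from h import *
snap("a")
for n in("side","top"):
    c=get_calibration(n);print(n,np.round(c["pose"],3).tolist(),c["vertical_fov"],c["dist_coeffs"])
s=observe();print(s,tip_reach if not callable(tip_reach) else tip_reach())
E
```

```text
side [[0.978, -0.155, 0.141, 0.352], [-0.209, -0.682, 0.701, -0.886], [-0.013, -0.715, -0.699, 1.092], [0.0, 0.0, 0.0, 1.0]] 50.39293414963963 [-0.00896992  0.          0.          0.          0.        ]
top [[-0.021, -0.992, 0.125, 0.355], [-1.0, 0.019, -0.018, 0.088], [0.016, -0.125, -0.992, 1.659], [0.0, 0.0, 0.0, 1.0]] 45.943554208903095 [-0.02104689  0.          0.          0.          0.        ]
{'time': 0.1, 'qpos': array([-1.47803377e+00,  3.42586836e-01,  1.52490158e+00, -1.91543108e-05,
        1.27538976e+00, -1.46023300e-01]), 'qvel': array([ 2.17655055e-05, -2.49113178e-03, -2.89098161e-03,  1.77681088e-03,
       -1.44304338e-03, -7.14325762e-04]), 'joint_efforts': array([ 1.90997293e-03, -4.32003129e+01, -2.44693583e+01,  7.19164289e-02,
        5.25933795e-02, -3.86007173e-05]), 'tool_pos': array([ 0.12414913, -0.50978034,  0.25115575]), 'tool_rot': array([-1.70257156,  1.56951067,  1.67781253]), 'contact_force': array([ 1.46635607, -0.52237599,  0.04457666]), 'torque': array([-0.00153056,  0.05585452,  0.02159553]), 'opening': 0.09163671405709381} 0.025
```

View pics/a_top.png

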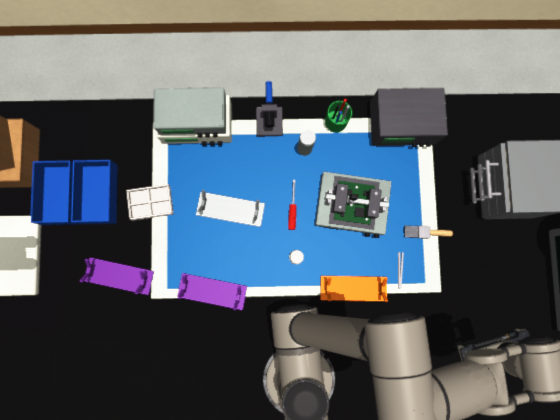

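View pics/a_side.png

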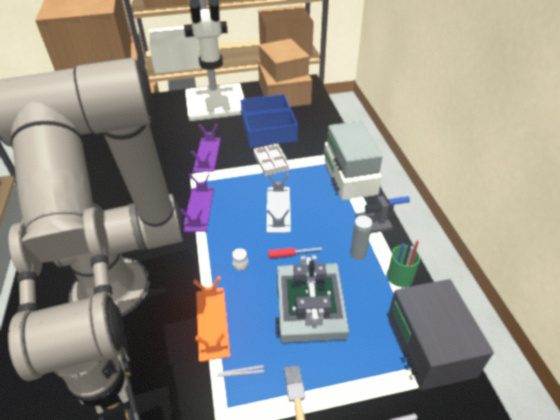

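The top view shows four cradle-shaped things: grey/white at (230,209), purple at (118,275) and (212,291), and orange at (353,288). I choose the grey one at (230,209). The beam sits on the stand at (357,202). I'll check both in one crop.

```bash
python3 - <<'E'
from h import *
im=cv2.imread("pics/a_top.png");d=np.load("pics/a_top_d.npy")
a=cv2.resize(im[180:240,185:275],(800,533),interpolation=cv2.INTER_CUBIC)[:,:]
a=cv2.resize(im[165:245,190:290],(400,320),interpolation=cv2.INTER_CUBIC);b=cv2.resize(im[165:245,305:405],(400,320),interpolation=cv2.INTER_CUBIC)
cv2.imwrite("pics/b.png",np.hstack([a,b]))
C=cloud("top",d)
def rect(m,z,lab):
    p=C[m][:,:2]; r=cv2.minAreaRect((p*1000).astype(np.float32)); print(lab,m.sum(),np.round(r[0],1),np.round(r[1],1),round(r[2],1),"mean",np.round(C[m].mean(0),4))
v,u=np.mgrid[0:420,0:560]
x,y,z=C[...,0],C[...,1],C[...,2]
cr=(u>190)&(u<270)&(v>185)&(v<230)
bm=(u>310)&(u<400)&(v>165)&(v<245)
# cradle base: not blue
i=im.astype(int); nb=(i[...,0]-i[...,2]<40)
rect(cr&nb&(z>0.003)&(z<.014),0,"base"); rect(cr&(z>.03)&(z<.1),0,"saddles")
rect(cr&(z>.003)&(z<.1),0,"all")
for s in(1,-1):
    m=cr&(z>.03)&(z<.1)&((y-y[cr].mean())*s>0); print(np.round(C[m].mean(0),4),m.sum(),z[m].max())
rect(bm&(z>.04)&(z<.056),0,"box"); rect(bm&(z>.1)&(z<.122),0,"heads etc"); rect(bm&(z>.125)&(z<.2),0,"handle")
for s in(1,-1):
    m=bm&(z>.1)&(z<.118)&((y+0.17)*s>-9);
    rect(bm&(z>.100)&(z<.113)&((y-y[bm&(z>.1)].mean())*s>.02),0,"head%d"%s)
print(z[bm].max())
E
```

```text
base 1137 [563.2 217.3] [219.3  80.2] 78.6 mean [0.5619 0.2147 0.0082]
saddles 163 [564.2 217.9] [188.9  71.3] 78.6 mean [0.5668 0.2237 0.0611]
all 2022 [567.6 217.9] [263.6 146.6] 88.9 mean [0.5654 0.2162 0.0121]
[0.5826 0.3038 0.0605] 88 0.09051453948755661
[0.5482 0.1297 0.0618] 75 0.08794712173575814
box 2069 [ 566.4 -191.7] [231.9 192.8] 80.5 mean [ 0.5668 -0.1836  0.0504]
heads etc 787 [ 571.4 -193.9] [200.4  91.1] 80.7 mean [ 0.5702 -0.1946  0.1081]
handle 62 [ 571.5 -172.5] [20.4 18.8] 86.2 mean [ 0.5718 -0.1716  0.1593]
head1 329 [ 580.4 -130.6] [70.2 93.4] 88.7 mean [ 0.5795 -0.1383  0.1073]
head-1 346 [ 561.2 -246.6] [77.8 89.4] 43.7 mean [ 0.5616 -0.2493  0.1071]
1.6593039148280624
```

View pics/b.png

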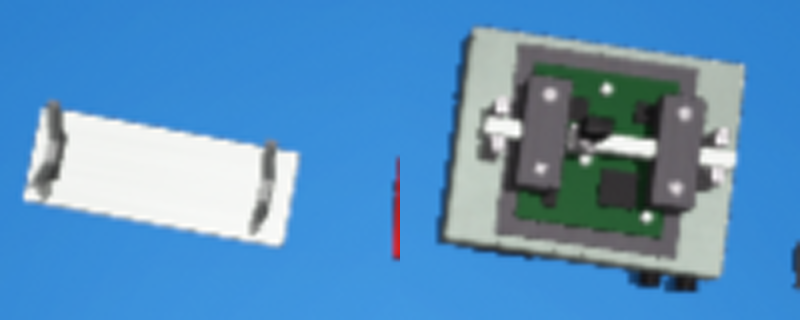

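The crop confirms the choice: the cradle at (230,209) has a white base and grey saddles. The handle stands near the beam's left-hand head, at about +21 mm towards world +y.

```bash
cat >> h.py <<'E'
from scipy.spatial.transform import Rotation as Ro
def plan(p,yaw=None):
    s=observe();R=Ro.from_euler("xyz",s["tool_rot"]).as_matrix()
    t=R.T@(np.array(p)-s["tool_pos"])/.04
    print("t",s["time"],"pos",s["tool_pos"].round(4),"F",s["contact_force"].round(2),"open",round(s["opening"],4))
    print("tx,ty,tz",t.round(3)); 
    if yaw is not None:
        d=R.T@np.array([np.cos(yaw),np.sin(yaw),0]); a=np.degrees(np.arctan2(d[2],d[1])); a=(a+90)%180-90
        print("roll units",round(a/10,3))
    print("toolx",R[:,0].round(4),"tooly",R[:,1].round(4))
E
python3 -c "
from h import *
plan([.573,-.1725,.252],np.radians(-9.4))
o=onz('top',[[306,140],[297,257]],[.15,.055]);print(o)"
```

```text
t 0.1 pos [ 0.1241 -0.5098  0.2512] F [ 1.47 -0.52  0.04] open 0.0916
tx,ty,tz [-1.2000e-02 -5.5390e+00 -1.2897e+01]
roll units -6.692
toolx [-1.0e-04  1.3e-03 -1.0e+00] tooly [ 0.2365 -0.9716 -0.0013]
[[ 0.75720172 -0.0334193   0.15      ]
 [ 0.39584857 -0.00110152  0.055     ]]
```

```bash
python3 -m crank '[{"fingers":1,"tx":-0.5,"ty":-0.8,"tz":-1.8,"roll":-1},{"fingers":1,"tx":-0.5,"ty":-1.6,"tz":-3.6,"roll":-2},{"fingers":1,"tx":-0.5,"ty":-2.4,"tz":-5.4,"roll":-3},{"fingers":1,"tx":-0.5,"ty":-3.2,"tz":-7.2,"roll":-4},{"fingers":1,"tx":-0.5,"ty":-4,"tz":-9,"roll":-5},{"fingers":1,"tx":-0.5,"ty":-4.7,"tz":-10.8,"roll":-6},{"fingers":1,"tx":-0.5,"ty":-5.54,"tz":-12.9,"roll":-6.7},{"fingers":1,"tx":-0.5,"ty":-5.54,"tz":-12.9,"roll":-6.7}]' 30; python3 - <<'E'
from h import *
plan([.573,-.1725,.159],np.radians(-9.4))
o=snap("c")
im=o["side"][0]
p=proj("side",[[.573,-.1725,.153]])[0].astype(int);print(p)
c=im[200:350,240:400][:,:,::-1];cv2.imwrite("pics/c1.png",cv2.resize(c,(640,600),interpolation=cv2.INTER_CUBIC))
E
```

```text
time: 1.1
tool_pos: [0.523, -0.2085, 0.2714]
tool_rot: [-1.266, 1.57, -2.998]
contact_force: [0.5, -0.7, 0.3]
opening: 0.0919
t 1.1 pos [ 0.523  -0.2085  0.2714] F [ 0.54 -0.67  0.29] open 0.0919
tx,ty,tz [ 2.81   1.091 -1.09 ]
roll units 0.017
toolx [-5.e-04 -1.e-04 -1.e+00] tooly [ 9.870e-01 -1.605e-01 -4.000e-04]
[311 266]
```

View pics/c1.png

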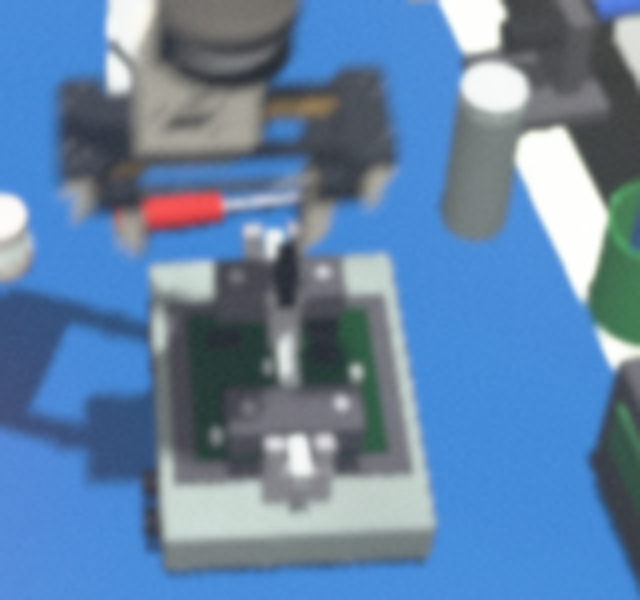

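The handle is at crop pixel (286,272), which is image pixel (311.5,268). The projected estimate was (311,266), so they agree. I'll finish the approach above it, then descend.

```bash
python3 -m crank '[{"fingers":1,"tx":0,"ty":1.1,"tz":-1.1,"roll":0},{"fingers":1,"tx":0,"ty":1.1,"tz":-1.1,"roll":0},{"fingers":1,"tx":0,"ty":1.1,"tz":-1.1,"roll":0},{"fingers":1,"tx":0,"ty":1.1,"tz":-1.1,"roll":0},{"fingers":1,"tx":0,"ty":1.1,"tz":-1.1,"roll":0},{"fingers":1,"tx":0,"ty":1.1,"tz":-1.1,"roll":0},{"fingers":1,"tx":0,"ty":1.1,"tz":-1.1,"roll":0},{"fingers":1,"tx":0,"ty":1.1,"tz":-1.1,"roll":0}]' 30; python3 -c "
from h import *
plan([.573,-.1725,.159],np.radians(-9.4))"
```

```text
time: 2.2
tool_pos: [0.5721, -0.1738, 0.2717]
tool_rot: [0.451, 1.571, -1.283]
contact_force: [0.3, -1.0, -1.0]
opening: 0.0918
t 2.2 pos [ 0.5721 -0.1738  0.2717] F [ 0.3  -0.97 -1.03] open 0.0918
tx,ty,tz [ 2.818  0.016 -0.037]
roll units 0.008
toolx [ 0.e+00 -1.e-04 -1.e+00] tooly [ 9.868e-01 -1.620e-01  1.000e-04]
```

```bash
python3 -m crank '[{"fingers":1,"tx":0.8,"ty":0,"tz":0,"roll":0},{"fingers":1,"tx":1.6,"ty":0,"tz":0,"roll":0},{"fingers":0.3,"tx":2.3,"ty":0,"tz":0,"roll":0},{"fingers":0,"tx":2.8,"ty":0,"tz":0,"roll":0},{"fingers":-0.4,"tx":2.8,"ty":0,"tz":0,"roll":0},{"fingers":-0.4,"tx":2.8,"ty":0,"tz":0,"roll":0},{"fingers":-0.4,"tx":2.8,"ty":0,"tz":0,"roll":0},{"fingers":-0.4,"tx":2.8,"ty":0,"tz":0,"roll":0}]' 10; python3 - <<'E'
from h import *
plan([.573,-.1725,.159],np.radians(-9.4))
o=snap("d")
c=o["side"][0][220:320,260:360][:,:,::-1];cv2.imwrite("pics/d1.png",cv2.resize(c,(600,600),interpolation=cv2.INTER_CUBIC))
E
```

```text
time: 3.2
tool_pos: [0.5725, -0.1739, 0.1605]
tool_rot: [1.246, 1.569, -0.488]
contact_force: [-0.0, 0.7, -0.3]
opening: 0.0365
t 3.2 pos [ 0.5725 -0.1739  0.1605] F [-0.02  0.73 -0.27] open 0.0365
tx,ty,tz [ 0.037  0.007 -0.038]
roll units 0.008
toolx [ 1.3e-03 -7.0e-04 -1.0e+00] tooly [ 0.9868 -0.1619  0.0014]
```

View pics/d1.png

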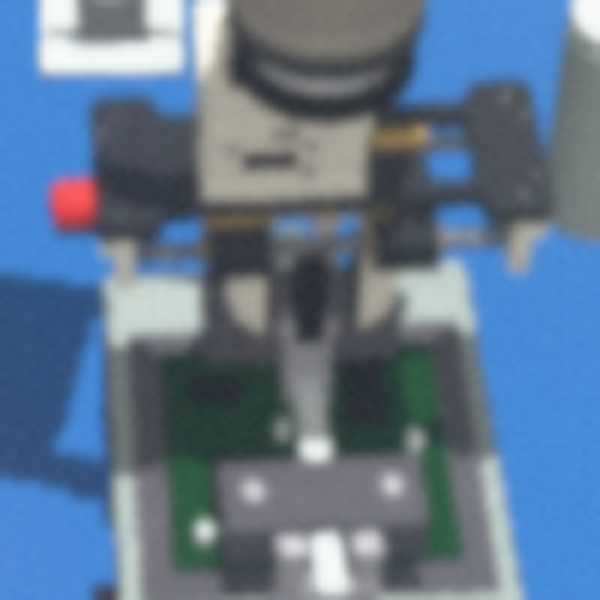

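The handle at crop pixel (310,290) lies centred between the two fingers at (245,300) and (378,300). I'll close on it.

```bash
python3 -m crank '[{"fingers":-0.6,"tx":0,"ty":0,"tz":0,"roll":0},{"fingers":-0.7,"tx":0,"ty":0,"tz":0,"roll":0},{"fingers":-1,"tx":0,"ty":0,"tz":0,"roll":0},{"fingers":-1,"tx":0,"ty":0,"tz":0,"roll":0},{"fingers":-1,"tx":0,"ty":0,"tz":0,"roll":0},{"fingers":-1,"tx":0,"ty":0,"tz":0,"roll":0},{"fingers":-1,"tx":0,"ty":0,"tz":0,"roll":0},{"fingers":-1,"tx":0,"ty":0,"tz":0,"roll":0}]' 20; python3 -c "
from h import *
plan([.573,-.1725,.159],np.radians(-9.4))"
```

```text
time: 4.3
tool_pos: [0.5722, -0.1738, 0.1597]
tool_rot: [0.369, 1.571, -1.364]
contact_force: [-0.8, 0.7, 0.1]
opening: 0.0136
t 4.3 pos [ 0.5722 -0.1738  0.1597] F [-0.8   0.69  0.14] open 0.0136
tx,ty,tz [ 0.017  0.015 -0.036]
roll units 0.008
toolx [ 0.e+00 -1.e-04 -1.e+00] tooly [ 0.9868 -0.1619  0.    ]
```

```bash
cat >> h.py <<'E'
BC=np.array([.571,-.194]);BY=np.radians(-9.4)
def tilt(o,c=BC,yaw=BY,zr=(.095,.15)):
    for n in("side","top"):
        C=cloud(n,o[n][1]);q=(C[...,:2]-c)@np.array([[np.cos(yaw),-np.sin(yaw)],[np.sin(yaw),np.cos(yaw)]]);z=C[...,2]
        r=[]
        for s in(1,-1):
            m=(abs(q[...,0])<42)&(abs(q[...,0])<.042)&(abs(q[...,1]*s-.054)<.014)&(z>zr[0])&(z<zr[1])
            g=q[...,0][m]
            k=(g<-.028)|(g>.028)  # clear of the handle and fingers
            zz=z[m][k]; r+=[len(zz),round(float(np.median(zz)),4) if len(zz) else None]
        ends=[]
        for s in(1,-1):
            m=(abs(q[...,0])<.004)&(abs(q[...,1]*s-.092)<.006)&(z>.085)&(z<zr[1]); ends+=[m.sum(),round(float(np.median(z[m])),4) if m.sum() else None]
        print(n,"head+y,head-y:",r,"ends:",ends)
E
python3 -m crank '[{"fingers":-1,"tx":0,"ty":0,"tz":0.1,"roll":0},{"fingers":-1,"tx":0,"ty":0,"tz":0.2,"roll":0},{"fingers":-1,"tx":0,"ty":0,"tz":0.3,"roll":0},{"fingers":-1,"tx":0,"ty":0,"tz":0.4,"roll":0},{"fingers":-1,"tx":0,"ty":0,"tz":0.5,"roll":0},{"fingers":-1,"tx":0,"ty":0,"tz":0.5,"roll":0},{"fingers":-1,"tx":0,"ty":0,"tz":0.5,"roll":0},{"fingers":-1,"tx":0,"ty":0,"tz":0.5,"roll":0}]' 25; python3 - <<'E'
from h import *
for f in("a","d"):
    tilt({n:(None,np.load(f"pics/{f}_{n}_d.npy")) for n in("side","top")})
tilt(snap("e"))
E
python3 -m crank '[{"fingers":-1,"tx":-0.02,"ty":0,"tz":0,"roll":0},{"fingers":-1,"tx":-0.04,"ty":0,"tz":0,"roll":0},{"fingers":-1,"tx":-0.06,"ty":0,"tz":0,"roll":0},{"fingers":-1,"tx":-0.1,"ty":0,"tz":0,"roll":0},{"fingers":-1,"tx":-0.13,"ty":0,"tz":0,"roll":0},{"fingers":-1,"tx":-0.15,"ty":0,"tz":0,"roll":0},{"fingers":-1,"tx":-0.15,"ty":0,"tz":0,"roll":0},{"fingers":-1,"tx":-0.15,"ty":0,"tz":0,"roll":0}]' 25; python3 - <<'E'
from h import *
tilt(snap("f")); plan([.573,-.1725,.159])
E
```

```text
time: 5.3
tool_pos: [0.5689, -0.1937, 0.1597]
tool_rot: [0.016, 1.57, -1.717]
contact_force: [-0.5, -0.4, 0.5]
opening: 0.0139
side head+y,head-y: [76, 0.1084, 93, 0.1085] ends: [np.int64(9), 0.1011, np.int64(10), 0.1006]
top head+y,head-y: [74, 0.1088, 78, 0.1089] ends: [np.int64(9), 0.0991, np.int64(8), 0.1021]
side head+y,head-y: [22, 0.1079, 96, 0.1083] ends: [np.int64(5), 0.1045, np.int64(12), 0.1013]
top head+y,head-y: [32, 0.1084, 38, 0.1084] ends: [np.int64(10), 0.0996, np.int64(0), None]
side head+y,head-y: [13, 0.1081, 95, 0.1083] ends: [np.int64(0), None, np.int64(13), 0.1008]
top head+y,head-y: [78, 0.1086, 27, 0.1092] ends: [np.int64(10), 0.1019, np.int64(9), 0.1002]
time: 6.4
tool_pos: [0.5689, -0.1936, 0.1657]
tool_rot: [0.422, 1.571, -1.311]
contact_force: [-0.0, -0.6, -4.1]
opening: 0.0139
side head+y,head-y: [16, 0.1117, 89, 0.1177] ends: [np.int64(0), None, np.int64(11), 0.1123]
top head+y,head-y: [77, 0.1105, 27, 0.1174] ends: [np.int64(9), 0.1026, np.int64(10), 0.1135]
t 6.5 pos [ 0.5689 -0.1936  0.1657] F [ 0.08  0.02 -4.39] open 0.0139
tx,ty,tz [ 0.167  0.015 -0.537]
toolx [ 1.e-04 -2.e-04 -1.e+00] tooly [ 9.868e-01 -1.619e-01  1.000e-04]
```

The +y end is the heavy one: the -y head rose 9 mm and the +y head only 2–3 mm. I'll lower it, slide the handle 12 mm towards +y and lift again.

```bash
python3 -m crank '[{"fingers":-1,"tx":0.05,"ty":0,"tz":0,"roll":0},{"fingers":-1,"tx":0.1,"ty":0,"tz":0,"roll":0},{"fingers":-1,"tx":0.15,"ty":0,"tz":0,"roll":0},{"fingers":-1,"tx":0.15,"ty":0,"tz":0,"roll":0},{"fingers":-1,"tx":0.15,"ty":0,"tz":-0.1,"roll":0},{"fingers":-1,"tx":0.15,"ty":0,"tz":-0.2,"roll":0},{"fingers":-1,"tx":0.15,"ty":0,"tz":-0.3,"roll":0},{"fingers":-1,"tx":0.15,"ty":0,"tz":-0.3,"roll":0}]' 25
python3 -m crank '[{"fingers":-1,"tx":0,"ty":0,"tz":0,"roll":0},{"fingers":-1,"tx":-0.04,"ty":0,"tz":0,"roll":0},{"fingers":-1,"tx":-0.08,"ty":0,"tz":0,"roll":0},{"fingers":-1,"tx":-0.12,"ty":0,"tz":0,"roll":0},{"fingers":-1,"tx":-0.15,"ty":0,"tz":0,"roll":0},{"fingers":-1,"tx":-0.15,"ty":0,"tz":0,"roll":0},{"fingers":-1,"tx":-0.15,"ty":0,"tz":0,"roll":0},{"fingers":-1,"tx":-0.15,"ty":0,"tz":0,"roll":0}]' 25; python3 - <<'E'
from h import *
tilt(snap("g")); plan([.573,-.1725,.159])
E
```

```text
time: 7.5
tool_pos: [0.571, -0.181, 0.1597]
tool_rot: [3.069, 1.57, 1.336]
contact_force: [0.0, 0.3, -3.1]
opening: 0.0142
time: 8.5
tool_pos: [0.5709, -0.1817, 0.1657]
tool_rot: [0.543, 1.571, -1.19]
contact_force: [-0.6, 0.4, -4.3]
opening: 0.0136
side head+y,head-y: [77, 0.1089, 130, 0.1169] ends: [np.int64(2), 0.098, np.int64(20), 0.1089]
top head+y,head-y: [49, 0.1102, 29, 0.1193] ends: [np.int64(9), 0.102, np.int64(2), 0.1167]
t 8.6 pos [ 0.5709 -0.1817  0.1657] F [-0.28  0.11 -3.95] open 0.0137
tx,ty,tz [ 0.166  0.015 -0.236]
toolx [-0.e+00 -1.e-04 -1.e+00] tooly [ 0.9868 -0.1619  0.    ]
```

```bash
python3 - <<'E'
from h import *
a=cv2.imread("pics/g_side.png")[230:320,255:365];b=cv2.imread("pics/g_top.png")[165:245,310:400]
cv2.imwrite("pics/g1.png",np.hstack([cv2.resize(a,(440,360),interpolation=cv2.INTER_CUBIC),cv2.resize(b,(360,360),interpolation=cv2.INTER_CUBIC)]))
E
```

```text
(no output)
```

View pics/g1.png

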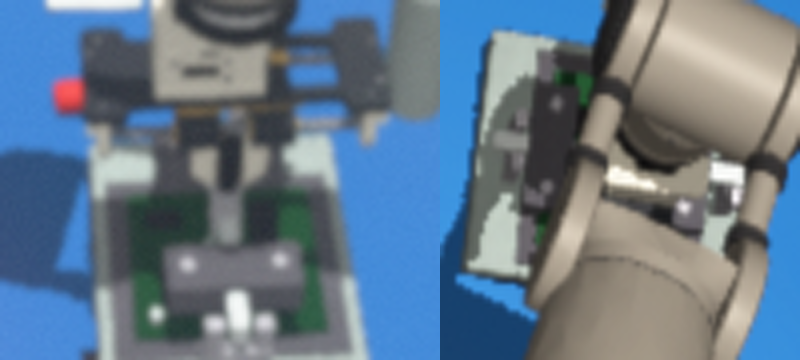

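```bash
cat >> h.py <<'E'
def along(d,n,c=BC,yaw=BY,zr=(.104,.13)):
    C=cloud(n,d);q=(C[...,:2]-c)@np.array([[np.cos(yaw),-np.sin(yaw)],[np.sin(yaw),np.cos(yaw)]]);z=C[...,2]
    for s in(1,-1):
        m=(abs(q[...,0])<.05)&(abs(q[...,0])>.025)&(abs(q[...,1]*s-.054)<.04)&(z>zr[0])&(z<zr[1])
        if m.sum()>5: print(n,s,m.sum(),"y pct 3,50,97",np.percentile(q[...,1][m],[3,50,97]).round(4),"z",np.median(z[m]).round(4))
E
python3 - <<'E'
from h import *
for f in "adefg":
    for n in("side","top"): print(f,end=" ");along(np.load(f"pics/{f}_{n}_d.npy"),n)
E
```

```text
a side 1 151 y pct 3,50,97 [0.0335 0.0494 0.0682] z 0.108
side -1 181 y pct 3,50,97 [-0.0744 -0.0578 -0.0387] z 0.1082
a top 1 129 y pct 3,50,97 [0.0373 0.054  0.0704] z 0.1088
top -1 126 y pct 3,50,97 [-0.0708 -0.053  -0.0371] z 0.1088
d side 1 62 y pct 3,50,97 [0.0323 0.0421 0.0619] z 0.1077
side -1 184 y pct 3,50,97 [-0.0745 -0.0582 -0.0396] z 0.1079
d top 1 53 y pct 3,50,97 [0.0502 0.0627 0.0711] z 0.1084
top -1 64 y pct 3,50,97 [-0.0703 -0.0542 -0.0365] z 0.1086
e side 1 54 y pct 3,50,97 [0.0329 0.0391 0.0694] z 0.1072
side -1 183 y pct 3,50,97 [-0.0748 -0.0574 -0.04  ] z 0.1083
e top 1 120 y pct 3,50,97 [0.0372 0.0568 0.0707] z 0.1084
top -1 41 y pct 3,50,97 [-0.0712 -0.0612 -0.0509] z 0.1089
f side 1 68 y pct 3,50,97 [0.0304 0.0382 0.0654] z 0.11
side -1 223 y pct 3,50,97 [-0.0765 -0.0634 -0.042 ] z 0.1167
f top 1 129 y pct 3,50,97 [0.0371 0.0544 0.0692] z 0.1105
top -1 48 y pct 3,50,97 [-0.0726 -0.0613 -0.0502] z 0.1182
g side 1 78 y pct 3,50,97 [0.0429 0.0513 0.0673] z 0.11
side -1 216 y pct 3,50,97 [-0.0648 -0.0512 -0.0294] z 0.1171
g top 1 120 y pct 3,50,97 [0.048  0.0664 0.0813] z 0.1103
top -1 54 y pct 3,50,97 [-0.0595 -0.0485 -0.0373] z 0.1185
```

The g crops show that the beam moved about 12 mm towards +y with the handle, because it was not fully unloaded. The -y bar end is now only just in its bracket. I'll carry it back while lifted, then lower it with a slight press and check the force before sliding.

```bash
python3 -m crank '[{"fingers":-1,"tx":0,"ty":0,"tz":0.05,"roll":0},{"fingers":-1,"tx":0,"ty":0,"tz":0.12,"roll":0},{"fingers":-1,"tx":0,"ty":0,"tz":0.2,"roll":0},{"fingers":-1,"tx":0,"ty":0,"tz":0.27,"roll":0},{"fingers":-1,"tx":0,"ty":0,"tz":0.3,"roll":0},{"fingers":-1,"tx":0.05,"ty":0,"tz":0.3,"roll":0},{"fingers":-1,"tx":0.1,"ty":0,"tz":0.3,"roll":0},{"fingers":-1,"tx":0.15,"ty":0,"tz":0.3,"roll":0}]' 25
python3 -m crank '[{"fingers":-1,"tx":0,"ty":0,"tz":0,"roll":0},{"fingers":-1,"tx":0,"ty":0,"tz":0,"roll":0},{"fingers":-1,"tx":0,"ty":0,"tz":0,"roll":0},{"fingers":-1,"tx":0.01,"ty":0,"tz":0,"roll":0},{"fingers":-1,"tx":0.02,"ty":0,"tz":0,"roll":0},{"fingers":-1,"tx":0.02,"ty":0,"tz":0,"roll":0},{"fingers":-1,"tx":0.02,"ty":0,"tz":0,"roll":0},{"fingers":-1,"tx":0.02,"ty":0,"tz":0,"roll":0}]' 25; python3 - <<'E'
from h import *
o=snap("i");tilt(o)
for n in o: along(o[n][1],n)
plan([.573,-.1725,.159])
E
```

```text
time: 9.6
tool_pos: [0.569, -0.1935, 0.1596]
tool_rot: [0.261, 1.571, -1.473]
contact_force: [-1.3, 0.6, 5.8]
opening: 0.0139
time: 10.6
tool_pos: [0.5691, -0.1935, 0.1596]
tool_rot: [1.236, 1.57, -0.498]
contact_force: [-2.3, 0.8, 5.5]
opening: 0.0139
side head+y,head-y: [14, 0.1098, 93, 0.1079] ends: [np.int64(0), None, np.int64(13), 0.1019]
top head+y,head-y: [72, 0.1083, 24, 0.1086] ends: [np.int64(10), 0.1013, np.int64(9), 0.102]
side 1 51 y pct 3,50,97 [0.0333 0.0399 0.0693] z 0.1081
side -1 180 y pct 3,50,97 [-0.0741 -0.0567 -0.0396] z 0.1081
top 1 113 y pct 3,50,97 [0.0374 0.0542 0.0698] z 0.1085
top -1 33 y pct 3,50,97 [-0.0691 -0.0601 -0.0501] z 0.1091
t 10.7 pos [ 0.5691 -0.1936  0.1596] F [-2.09  2.08  4.48] open 0.0141
tx,ty,tz [ 0.015  0.012 -0.535]
toolx [ 8.e-04 -5.e-04 -1.e+00] tooly [ 9.868e-01 -1.619e-01  8.000e-04]
```

The beam is back at its original position, with a press of about 5 N. Now the slide.

```bash
python3 -m crank '[{"fingers":-1,"tx":0,"ty":0,"tz":-0.06,"roll":0},{"fingers":-1,"tx":0,"ty":0,"tz":-0.12,"roll":0},{"fingers":-1,"tx":0,"ty":0,"tz":-0.18,"roll":0},{"fingers":-1,"tx":0,"ty":0,"tz":-0.24,"roll":0},{"fingers":-1,"tx":0,"ty":0,"tz":-0.3,"roll":0},{"fingers":-1,"tx":0,"ty":0,"tz":-0.3,"roll":0},{"fingers":-1,"tx":0,"ty":0,"tz":-0.3,"roll":0},{"fingers":-1,"tx":0,"ty":0,"tz":-0.3,"roll":0}]' 25; python3 - <<'E'
from h import *
o=snap("j")
for n in o: along(o[n][1],n)
plan([.573,-.1725,.159])
E
```

```text
time: 11.7
tool_pos: [0.571, -0.182, 0.1596]
tool_rot: [0.885, 1.57, -0.849]
contact_force: [-2.7, 0.0, 6.3]
opening: 0.014
side 1 86 y pct 3,50,97 [0.0332 0.043  0.062 ] z 0.1079
side -1 183 y pct 3,50,97 [-0.0741 -0.0574 -0.0396] z 0.1081
top 1 80 y pct 3,50,97 [0.0407 0.0591 0.071 ] z 0.1084
top -1 65 y pct 3,50,97 [-0.0713 -0.0546 -0.0382] z 0.1085
t 11.8 pos [ 0.571  -0.182   0.1596] F [-3.12  0.56  4.06] open 0.0139
tx,ty,tz [ 0.015  0.011 -0.242]
toolx [ 7.e-04 -9.e-04 -1.e+00] tooly [ 9.868e-01 -1.619e-01  9.000e-04]
```

The beam stayed and the handle slid to about +12 mm. I'll try a 6 mm lift.

```bash
python3 -m crank '[{"fingers":-1,"tx":-0.04,"ty":0,"tz":0,"roll":0},{"fingers":-1,"tx":-0.07,"ty":0,"tz":0,"roll":0},{"fingers":-1,"tx":-0.1,"ty":0,"tz":0,"roll":0},{"fingers":-1,"tx":-0.13,"ty":0,"tz":0,"roll":0},{"fingers":-1,"tx":-0.16,"ty":0,"tz":0,"roll":0},{"fingers":-1,"tx":-0.17,"ty":0,"tz":0,"roll":0},{"fingers":-1,"tx":-0.17,"ty":0,"tz":0,"roll":0},{"fingers":-1,"tx":-0.17,"ty":0,"tz":0,"roll":0}]' 25; python3 - <<'E'
from h import *
o=snap("k");tilt(o)
for n in o: along(o[n][1],n)
plan([.573,-.1725,.159])
E
```

```text
time: 12.8
tool_pos: [0.5708, -0.1817, 0.1657]
tool_rot: [-0.033, 1.571, -1.766]
contact_force: [-0.1, -0.6, -5.2]
opening: 0.0137
side head+y,head-y: [48, 0.1142, 91, 0.1142] ends: [np.int64(2), 0.104, np.int64(12), 0.1062]
top head+y,head-y: [61, 0.1142, 40, 0.113] ends: [np.int64(9), 0.1075, np.int64(5), 0.1072]
side 1 120 y pct 3,50,97 [0.0339 0.0423 0.062 ] z 0.1131
side -1 204 y pct 3,50,97 [-0.074  -0.0591 -0.0398] z 0.1136
top 1 101 y pct 3,50,97 [0.0412 0.0597 0.072 ] z 0.1141
top -1 68 y pct 3,50,97 [-0.0697 -0.0546 -0.0385] z 0.1138
t 12.9 pos [ 0.5708 -0.1817  0.1656] F [-0.16  0.34 -5.38] open 0.014
tx,ty,tz [ 0.166  0.016 -0.236]
toolx [-1.e-04 -1.e-04 -1.e+00] tooly [ 0.9868 -0.1619 -0.    ]
```

It's level: both heads are 6 mm up. I'll lift another 12 mm and check again.

```bash
python3 -m crank '[{"fingers":-1,"tx":-0.06,"ty":0,"tz":0,"roll":0},{"fingers":-1,"tx":-0.12,"ty":0,"tz":0,"roll":0},{"fingers":-1,"tx":-0.18,"ty":0,"tz":0,"roll":0},{"fingers":-1,"tx":-0.24,"ty":0,"tz":0,"roll":0},{"fingers":-1,"tx":-0.3,"ty":0,"tz":0,"roll":0},{"fingers":-1,"tx":-0.3,"ty":0,"tz":0,"roll":0},{"fingers":-1,"tx":-0.3,"ty":0,"tz":0,"roll":0},{"fingers":-1,"tx":-0.3,"ty":0,"tz":0,"roll":0}]' 30; python3 - <<'E'
from h import *
o=snap("l");tilt(o)
for n in o: along(o[n][1],n,zr=(.11,.145))
plan([.573,-.1725,.159])
E
```

```text
time: 13.9
tool_pos: [0.5708, -0.1817, 0.1776]
tool_rot: [-1.476, 1.571, 3.073]
contact_force: [-0.2, 0.1, -4.1]
opening: 0.0142
side head+y,head-y: [52, 0.126, 96, 0.1265] ends: [np.int64(1), 0.1193, np.int64(13), 0.1193]
top head+y,head-y: [55, 0.1272, 39, 0.1254] ends: [np.int64(8), 0.1192, np.int64(4), 0.1164]
side 1 148 y pct 3,50,97 [0.0328 0.0409 0.0621] z 0.1241
side -1 233 y pct 3,50,97 [-0.0748 -0.0619 -0.0394] z 0.1252
top 1 106 y pct 3,50,97 [0.0411 0.0609 0.072 ] z 0.1251
top -1 74 y pct 3,50,97 [-0.07   -0.0541 -0.0383] z 0.1252
t 14.0 pos [ 0.5708 -0.1817  0.1776] F [-0.2   0.13 -4.06] open 0.0141
tx,ty,tz [ 0.464  0.016 -0.235]
toolx [-2.e-04 -0.e+00 -1.e+00] tooly [ 9.868e-01 -1.620e-01 -2.000e-04]
```

```bash
python3 -m crank '[{"fingers":-1,"tx":-0.2,"ty":0,"tz":0,"roll":0},{"fingers":-1,"tx":-0.5,"ty":0,"tz":0,"roll":0},{"fingers":-1,"tx":-0.8,"ty":0,"tz":0,"roll":0},{"fingers":-1,"tx":-1.1,"ty":0,"tz":0,"roll":0},{"fingers":-1,"tx":-1.4,"ty":0,"tz":0,"roll":0},{"fingers":-1,"tx":-1.7,"ty":0,"tz":0,"roll":0},{"fingers":-1,"tx":-1.9,"ty":0,"tz":0,"roll":0},{"fingers":-1,"tx":-2,"ty":0,"tz":0,"roll":0}]' 30; python3 - <<'E'
from h import *
o=snap("m");tilt(o,zr=(.17,.23))
for n in o: along(o[n][1],n,zr=(.185,.225))
plan([.565,.229,.2576],np.radians(-11.3))
E
```

```text
time: 15.0
tool_pos: [0.5709, -0.1817, 0.2582]
tool_rot: [1.113, 1.57, -0.621]
contact_force: [0.3, 0.8, -4.3]
opening: 0.0139
side head+y,head-y: [60, 0.2073, 102, 0.2061] ends: [np.int64(0), None, np.int64(14), 0.1978]
top head+y,head-y: [66, 0.2068, 44, 0.2064] ends: [np.int64(14), 0.2013, np.int64(8), 0.1973]
side 1 195 y pct 3,50,97 [0.0329 0.0384 0.0648] z 0.2051
side -1 272 y pct 3,50,97 [-0.0741 -0.0631 -0.039 ] z 0.2049
top 1 127 y pct 3,50,97 [0.041  0.0605 0.0721] z 0.2062
top -1 77 y pct 3,50,97 [-0.0711 -0.0537 -0.0401] z 0.2061
t 15.1 pos [ 0.571  -0.1817  0.2579] F [-0.24 -0.45 -4.18] open 0.0141
tx,ty,tz [ 6.0000e-03 -1.8090e+00 -1.0108e+01]
roll units 0.198
toolx [ 4.e-04 -3.e-04 -1.e+00] tooly [ 9.868e-01 -1.619e-01  4.000e-04]
```

It's level (heads at 0.207 and 0.206) and well clear of the brackets. I'll carry it across with gentle ramps.

```bash
python3 -m crank '[{"fingers":-1,"tx":0,"ty":-0.01,"tz":-0.05,"roll":0},{"fingers":-1,"tx":0,"ty":-0.04,"tz":-0.2,"roll":0},{"fingers":-1,"tx":0,"ty":-0.08,"tz":-0.45,"roll":0},{"fingers":-1,"tx":0,"ty":-0.13,"tz":-0.75,"roll":0},{"fingers":-1,"tx":0,"ty":-0.2,"tz":-1.1,"roll":0},{"fingers":-1,"tx":0,"ty":-0.26,"tz":-1.45,"roll":0},{"fingers":-1,"tx":0,"ty":-0.32,"tz":-1.8,"roll":0},{"fingers":-1,"tx":0,"ty":-0.38,"tz":-2.15,"roll":0}]' 30
python3 -m crank '[{"fingers":-1,"tx":0,"ty":-0.06,"tz":-0.35,"roll":0},{"fingers":-1,"tx":0,"ty":-0.13,"tz":-0.7,"roll":0},{"fingers":-1,"tx":0,"ty":-0.19,"tz":-1.05,"roll":0},{"fingers":-1,"tx":0,"ty":-0.25,"tz":-1.4,"roll":0},{"fingers":-1,"tx":0,"ty":-0.31,"tz":-1.75,"roll":0},{"fingers":-1,"tx":0,"ty":-0.38,"tz":-2.1,"roll":0},{"fingers":-1,"tx":0,"ty":-0.44,"tz":-2.45,"roll":0},{"fingers":-1,"tx":0,"ty":-0.5,"tz":-2.8,"roll":0}]' 30
python3 -m crank '[{"fingers":-1,"tx":0,"ty":-0.06,"tz":-0.35,"roll":0},{"fingers":-1,"tx":0,"ty":-0.13,"tz":-0.7,"roll":0},{"fingers":-1,"tx":0,"ty":-0.19,"tz":-1.05,"roll":0},{"fingers":-1,"tx":0,"ty":-0.25,"tz":-1.4,"roll":0},{"fingers":-1,"tx":0,"ty":-0.31,"tz":-1.75,"roll":0},{"fingers":-1,"tx":0,"ty":-0.38,"tz":-2.1,"roll":0},{"fingers":-1,"tx":0,"ty":-0.44,"tz":-2.45,"roll":0},{"fingers":-1,"tx":0,"ty":-0.5,"tz":-2.8,"roll":0}]' 30
python3 -m crank '[{"fingers":-1,"tx":0,"ty":-0.06,"tz":-0.35,"roll":0},{"fingers":-1,"tx":0,"ty":-0.13,"tz":-0.7,"roll":0},{"fingers":-1,"tx":0,"ty":-0.19,"tz":-1.05,"roll":0.05},{"fingers":-1,"tx":0,"ty":-0.25,"tz":-1.4,"roll":0.1},{"fingers":-1,"tx":0,"ty":-0.31,"tz":-1.7,"roll":0.15},{"fingers":-1,"tx":0,"ty":-0.36,"tz":-2.0,"roll":0.2},{"fingers":-1,"tx":0,"ty":-0.4,"tz":-2.2,"roll":0.2},{"fingers":-1,"tx":0,"ty":-0.42,"tz":-2.3,"roll":0.2}]' 30
python3 - <<'E'
from h import *
o=snap("n");c=np.array([.5632,.2175]);y=np.radians(-11.3)
tilt(o,c,y,zr=(.17,.23))
for n in o: along(o[n][1],n,c,y,zr=(.185,.225))
plan([.565,.229,.2576],np.radians(-11.3))
cv2.imwrite("pics/n1.png",cv2.resize(np.hstack([o["side"][0][120:270,190:340],o["top"][0][140:290,170:320]])[:,:,::-1],(800,400),interpolation=cv2.INTER_CUBIC))
E
```

```text
time: 16.1
tool_pos: [0.5698, -0.0933, 0.2577]
tool_rot: [1.205, 1.571, -0.528]
contact_force: [0.2, -0.1, -4.4]
opening: 0.0139
time: 17.1
tool_pos: [0.5682, 0.0204, 0.2576]
tool_rot: [0.336, 1.571, -1.397]
contact_force: [0.5, 0.0, -4.3]
opening: 0.0139
time: 18.1
tool_pos: [0.5666, 0.1341, 0.2576]
tool_rot: [0.008, 1.571, -1.725]
contact_force: [0.7, 0.4, -4.7]
opening: 0.0138
time: 19.1
tool_pos: [0.5649, 0.2272, 0.2576]
tool_rot: [0.181, 1.571, -1.587]
contact_force: [-0.9, 0.2, -3.9]
opening: 0.0138
side head+y,head-y: [41, 0.2072, 51, 0.2039] ends: [np.int64(0), None, np.int64(9), 0.1955]
top head+y,head-y: [12, 0.2052, 48, 0.2035] ends: [np.int64(0), None, np.int64(11), 0.1949]
side 1 141 y pct 3,50,97 [0.0301 0.0378 0.0663] z 0.2054
side -1 144 y pct 3,50,97 [-0.0769 -0.0683 -0.0431] z 0.2026
top 1 19 y pct 3,50,97 [0.0593 0.0645 0.0699] z 0.2053
top -1 106 y pct 3,50,97 [-0.0727 -0.0585 -0.0388] z 0.2029
t 19.2 pos [0.5649 0.2269 0.2576] F [ 0.17  0.25 -4.82] open 0.0137
tx,ty,tz [-0.001 -0.007 -0.051]
roll units 0.0
toolx [-1.e-04 -1.e-04 -1.e+00] tooly [ 0.9806 -0.1959 -0.    ]
```

View pics/n1.png

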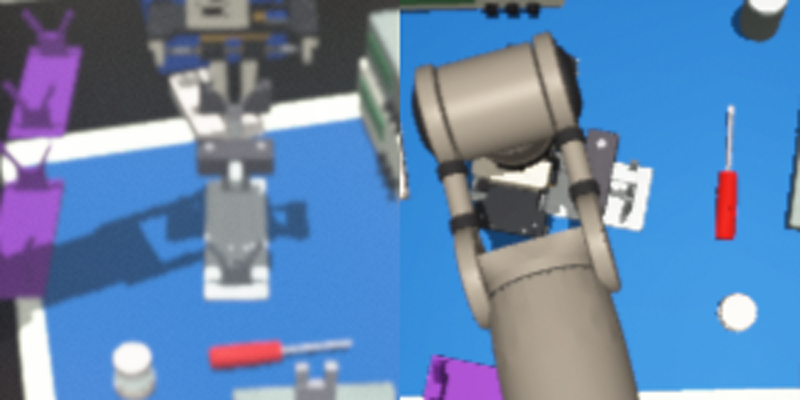

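The beam hangs above the cradle: head at side-crop pixel (235,155), cradle plate at (237,240). I'll compare their cross positions in the same cameras.

```bash
python3 - <<'E'
from h import *
c=np.array([.5632,.2175]);yaw=np.radians(-11.3);M=np.array([[np.cos(yaw),-np.sin(yaw)],[np.sin(yaw),np.cos(yaw)]])
for n in("side","top"):
    C=cloud(n,np.load(f"pics/n_{n}_d.npy"));q=(C[...,:2]-c)@M;z=C[...,2]
    for s in(1,-1):
        m=(abs(q[...,0])<.07)&(abs(q[...,1]*s-.054)<.014)&(z>.196)&(z<.215); 
        if m.sum()>9:print(n,"head",s,m.sum(),np.percentile(q[...,0][m],[2,98]).round(4))
    C=cloud(n,np.load(f"pics/a_{n}_d.npy"));q=(C[...,:2]-c)@M;z=C[...,2]
    im=cv2.imread(f"pics/a_{n}.png").astype(int);w=(im[...,2]>150)
    m=(abs(q[...,0])<.06)&(abs(q[...,1])<.075)&(z>.003)&(z<.014)&w; print(n,"base x",np.percentile(q[...,0][m],[1,99]).round(4))
    m=(abs(q[...,0])<.02)&(abs(q[...,1])<.14)&(z>.003)&(z<.014)&w; print(n,"base y",np.percentile(q[...,1][m],[.5,99.5]).round(4))
    for s in(1,-1):
        m=(abs(q[...,0])<.06)&(abs(q[...,1]*s-.089)<.03)&(z>.065)&(z<.1); print(n,"saddle",s,m.sum(),"x",q[...,0][m].min().round(4),q[...,0][m].max().round(4),"y",np.median(q[...,1][m]).round(4))
E
```

```text
side head 1 70 [-0.044   0.0443]
side head -1 160 [-0.0424  0.0416]
side base x [-0.0414  0.0372]
side base y [-0.1124  0.0866]
side saddle 1 32 x -0.0356 0.0315 y 0.0845
side saddle -1 42 x -0.0371 0.0309 y -0.0932
top head 1 15 [-0.0432 -0.0312]
top head -1 167 [-0.0281  0.0457]
top base x [-0.039   0.0392]
top base y [-0.1097  0.1081]
top saddle 1 35 x -0.0346 0.0367 y 0.089
top saddle -1 33 x -0.035 0.0353 y -0.0887
```

```bash
python3 -m crank '[{"fingers":-1,"tx":0.1,"ty":-0.03,"tz":-0.03,"roll":0},{"fingers":-1,"tx":0.3,"ty":-0.03,"tz":-0.05,"roll":0},{"fingers":-1,"tx":0.6,"ty":-0.03,"tz":-0.05,"roll":0},{"fingers":-1,"tx":0.9,"ty":-0.03,"tz":-0.05,"roll":0},{"fingers":-1,"tx":1.2,"ty":-0.03,"tz":-0.05,"roll":0},{"fingers":-1,"tx":1.5,"ty":-0.03,"tz":-0.05,"roll":0},{"fingers":-1,"tx":1.7,"ty":-0.03,"tz":-0.05,"roll":0},{"fingers":-1,"tx":1.8,"ty":-0.03,"tz":-0.05,"roll":0}]' 30
python3 -m crank '[{"fingers":-1,"tx":0.1,"ty":0,"tz":0,"roll":0},{"fingers":-1,"tx":0.3,"ty":0,"tz":0,"roll":0},{"fingers":-1,"tx":0.5,"ty":0,"tz":0,"roll":0},{"fingers":-1,"tx":0.7,"ty":0,"tz":0,"roll":0},{"fingers":-1,"tx":0.9,"ty":0,"tz":0,"roll":0},{"fingers":-1,"tx":1.1,"ty":0,"tz":0,"roll":0},{"fingers":-1,"tx":1.2,"ty":0,"tz":0,"roll":0},{"fingers":-1,"tx":1.25,"ty":0,"tz":0,"roll":0}]' 30
python3 - <<'E'
from h import *
o=snap("p");c=np.array([.5632,.2175]);y=np.radians(-11.3)
tilt(o,c,y,zr=(.07,.1))
for n in o: along(o[n][1],n,c,y,zr=(.07,.1))
plan([.5635,.2289,.1196],y)
cv2.imwrite("pics/p1.png",cv2.resize(o["side"][0][140:240,230:330][:,:,::-1],(600,600),interpolation=cv2.INTER_CUBIC))
E
```

```text
time: 20.2
tool_pos: [0.564, 0.2288, 0.185]
tool_rot: [-0.956, 1.57, -2.725]
contact_force: [-0.7, 0.8, -5.1]
opening: 0.0139
time: 21.2
tool_pos: [0.5641, 0.2288, 0.1354]
tool_rot: [-0.585, 1.571, -2.353]
contact_force: [0.7, 0.7, -3.9]
opening: 0.0137
side head+y,head-y: [47, 0.0851, 52, 0.0817] ends: [np.int64(0), None, np.int64(0), None]
top head+y,head-y: [8, 0.0821, 44, 0.0817] ends: [np.int64(0), None, np.int64(0), None]
side 1 118 y pct 3,50,97 [0.0327 0.0467 0.0883] z 0.0835
side -1 118 y pct 3,50,97 [-0.0917 -0.0619 -0.0397] z 0.0811
top 1 19 y pct 3,50,97 [0.0595 0.0656 0.0848] z 0.0821
top -1 108 y pct 3,50,97 [-0.0924 -0.0632 -0.0382] z 0.0815
t 21.3 pos [0.5642 0.2289 0.1356] F [-0.69  0.78 -4.03] open 0.0138
tx,ty,tz [ 0.399 -0.016  0.002]
roll units -0.002
toolx [ 0.e+00 -1.e-04 -1.e+00] tooly [ 0.9806 -0.1962  0.    ]
```

View pics/p1.png

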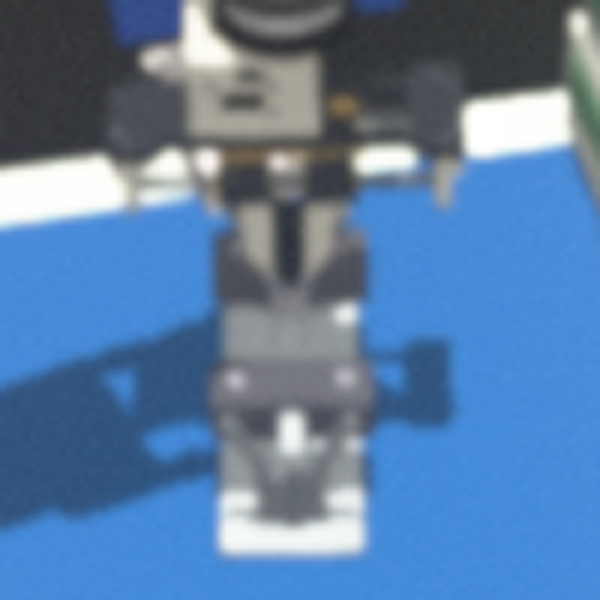

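The bar end at crop pixel (291,430) is centred over the saddle at (292,500) and the beam is level. I'll lower it slowly.

```bash
python3 -m crank '[{"fingers":-1,"tx":0.05,"ty":0,"tz":0,"roll":0},{"fingers":-1,"tx":0.1,"ty":0,"tz":0,"roll":0},{"fingers":-1,"tx":0.15,"ty":0,"tz":0,"roll":0},{"fingers":-1,"tx":0.2,"ty":0,"tz":0,"roll":0},{"fingers":-1,"tx":0.25,"ty":0,"tz":0,"roll":0},{"fingers":-1,"tx":0.3,"ty":0,"tz":0,"roll":0},{"fingers":-1,"tx":0.33,"ty":0,"tz":0,"roll":0},{"fingers":-1,"tx":0.35,"ty":0,"tz":0,"roll":0}]' 30
python3 -m crank '[{"fingers":-1,"tx":0.01,"ty":0,"tz":0,"roll":0},{"fingers":-1,"tx":0.02,"ty":0,"tz":0,"roll":0},{"fingers":-1,"tx":0.03,"ty":0,"tz":0,"roll":0},{"fingers":-1,"tx":0.04,"ty":0,"tz":0,"roll":0},{"fingers":-1,"tx":0.05,"ty":0,"tz":0,"roll":0},{"fingers":-1,"tx":0.05,"ty":0,"tz":0,"roll":0},{"fingers":-1,"tx":0.05,"ty":0,"tz":0,"roll":0},{"fingers":-1,"tx":0.05,"ty":0,"tz":0,"roll":0}]' 30
python3 - <<'E'
from h import *
o=snap("r");c=np.array([.5632,.2175]);y=np.radians(-11.3)
tilt(o,c,y,zr=(.055,.1))
for n in o: along(o[n][1],n,c,y,zr=(.058,.08))
plan([.5635,.2289,.1196],y)
E
```

```text
time: 22.3
tool_pos: [0.5641, 0.2289, 0.1216]
tool_rot: [0.052, 1.571, -1.716]
contact_force: [0.2, 0.3, -4.6]
opening: 0.0136
time: 23.3
tool_pos: [0.5642, 0.2289, 0.1198]
tool_rot: [1.801, 1.571, 0.032]
contact_force: [-0.7, -0.5, -3.2]
opening: 0.014
side head+y,head-y: [39, 0.0676, 49, 0.0681] ends: [np.int64(0), None, np.int64(0), None]
top head+y,head-y: [9, 0.0682, 43, 0.0679] ends: [np.int64(0), None, np.int64(0), None]
side 1 100 y pct 3,50,97 [0.03   0.0437 0.0689] z 0.0672
side -1 87 y pct 3,50,97 [-0.0892 -0.0592 -0.0421] z 0.0683
top 1 14 y pct 3,50,97 [0.0594 0.0651 0.07  ] z 0.0666
top -1 94 y pct 3,50,97 [-0.0871 -0.06   -0.0387] z 0.0676
t 23.4 pos [0.5642 0.2289 0.1197] F [ 0.39  0.48 -2.62] open 0.0139
tx,ty,tz [ 0.003 -0.016  0.003]
roll units -0.002
toolx [ 2.e-04 -0.e+00 -1.e+00] tooly [ 9.806e-01 -1.963e-01  2.000e-04]
```

Head tops are at 0.068, which is the seated height, and contact is just starting (F falling from -4.5 to -2.6). A bit lower, until it's unloaded.

```bash
python3 -m crank '[{"fingers":-1,"tx":0.005,"ty":0,"tz":0,"roll":0},{"fingers":-1,"tx":0.01,"ty":0,"tz":0,"roll":0},{"fingers":-1,"tx":0.015,"ty":0,"tz":0,"roll":0},{"fingers":-1,"tx":0.02,"ty":0,"tz":0,"roll":0},{"fingers":-1,"tx":0.02,"ty":0,"tz":0,"roll":0},{"fingers":-1,"tx":0.02,"ty":0,"tz":0,"roll":0},{"fingers":-1,"tx":0.02,"ty":0,"tz":0,"roll":0},{"fingers":-1,"tx":0.02,"ty":0,"tz":0,"roll":0}]' 30
python3 -c "
from h import *
plan([.5635,.2289,.1196])"
```

```text
time: 24.4
tool_pos: [0.5643, 0.2289, 0.1196]
tool_rot: [1.99, 1.57, 0.222]
contact_force: [-2.6, -0.9, 5.8]
opening: 0.0141
t 24.4 pos [0.5643 0.2289 0.1196] F [-2.59 -0.94  5.8 ] open 0.0141
tx,ty,tz [ 0.001 -0.018  0.005]
toolx [ 8.e-04  2.e-04 -1.e+00] tooly [ 9.806e-01 -1.962e-01  8.000e-04]
```

It's seated. I'll open a little way and rise straight up.

```bash
python3 -m crank '[{"fingers":-1,"tx":-0.01,"ty":0,"tz":0,"roll":0},{"fingers":-1,"tx":-0.01,"ty":0,"tz":0,"roll":0},{"fingers":-0.5,"tx":-0.01,"ty":0,"tz":0,"roll":0},{"fingers":-0.2,"tx":-0.01,"ty":0,"tz":0,"roll":0},{"fingers":-0.2,"tx":-0.01,"ty":0,"tz":0,"roll":0},{"fingers":-0.2,"tx":-0.01,"ty":0,"tz":0,"roll":0},{"fingers":-0.2,"tx":-0.01,"ty":0,"tz":0,"roll":0},{"fingers":-0.2,"tx":-0.01,"ty":0,"tz":0,"roll":0}]'
python3 -m crank '[{"fingers":-0.2,"tx":-0.2,"ty":0,"tz":0,"roll":0},{"fingers":-0.2,"tx":-0.6,"ty":0,"tz":0,"roll":0},{"fingers":-0.2,"tx":-1,"ty":0,"tz":0,"roll":0},{"fingers":-0.2,"tx":-1.5,"ty":0,"tz":0,"roll":0},{"fingers":-0.2,"tx":-2.2,"ty":0,"tz":0,"roll":0},{"fingers":-0.2,"tx":-3,"ty":0,"tz":0,"roll":0},{"fingers":-0.2,"tx":-3.5,"ty":0,"tz":0,"roll":0},{"fingers":-0.2,"tx":-4,"ty":0,"tz":0,"roll":0}]'
python3 -m crank '[{"fingers":-0.2,"tx":0,"ty":0,"tz":1,"roll":0},{"fingers":-0.2,"tx":0,"ty":0,"tz":2,"roll":0},{"fingers":-0.2,"tx":0,"ty":0,"tz":3,"roll":0},{"fingers":-0.2,"tx":0,"ty":0,"tz":4,"roll":0},{"fingers":-0.2,"tx":0,"ty":0,"tz":5,"roll":0},{"fingers":-0.2,"tx":0,"ty":0,"tz":6,"roll":0},{"fingers":-0.2,"tx":0,"ty":0,"tz":6,"roll":0},{"fingers":-0.2,"tx":0,"ty":0,"tz":6,"roll":0}]'
python3 - <<'E'
from h import *
o=snap("s");c=np.array([.5632,.2175]);y=np.radians(-11.3);M=np.array([[np.cos(y),-np.sin(y)],[np.sin(y),np.cos(y)]])
tilt(o,c,y,zr=(.055,.1))
for n in o:
    along(o[n][1],n,c,y,zr=(.062,.075))
    C=cloud(n,o[n][1]);q=(C[...,:2]-c)@M;z=C[...,2]
    for s in(1,-1):
        m=(abs(q[...,0])<.07)&(abs(q[...,1]*s-.054)<.012)&(z>.062)&(z<.075);print(n,s,"head x",np.percentile(q[...,0][m],[2,98]).round(4))
        m=(abs(q[...,0])<.004)&(abs(q[...,1]*s-.09)<.008)&(z>.045)&(z<.08);print("  bar end top",m.sum(),np.median(z[m]).round(4))
cv2.imwrite("pics/s1.png",cv2.resize(np.hstack([o["side"][0][140:240,230:330],o["top"][0][160:260,180:280]])[:,:,::-1],(800,400),interpolation=cv2.INTER_CUBIC))
E
```

```text
time: 25.4
tool_pos: [0.5641, 0.2289, 0.1192]
tool_rot: [0.85, 1.571, -0.918]
contact_force: [-0.9, -0.1, -0.1]
opening: 0.0368
time: 26.4
tool_pos: [0.5641, 0.2289, 0.2816]
tool_rot: [1.972, 1.569, 0.204]
contact_force: [-0.4, 0.1, 0.0]
opening: 0.0367
time: 27.4
tool_pos: [0.5172, -0.0061, 0.2801]
tool_rot: [1.903, 1.569, 0.135]
contact_force: [0.4, -0.2, 0.0]
opening: 0.0366
side head+y,head-y: [2, 0.0673, 57, 0.0682] ends: [np.int64(0), None, np.int64(0), None]
top head+y,head-y: [75, 0.0693, 71, 0.0693] ends: [np.int64(0), None, np.int64(0), None]
side 1 7 y pct 3,50,97 [0.0338 0.0621 0.0785] z 0.0679
side -1 83 y pct 3,50,97 [-0.075  -0.0583 -0.0422] z 0.0681
side 1 head x [-0.0287  0.0193]
  bar end top 0 nan
side -1 head x [-0.0447  0.0414]
  bar end top 8 0.062
top 1 130 y pct 3,50,97 [0.0359 0.0529 0.0706] z 0.0684
top -1 121 y pct 3,50,97 [-0.0721 -0.0562 -0.038 ] z 0.0687
top 1 head x [-0.0425  0.0431]
  bar end top 10 0.0598
top -1 head x [-0.0428  0.0437]
  bar end top 12 0.0597
  return _methods._mean(a, axis=axis, dtype=dtype,
  ret = ret.dtype.type(ret / rcount)
```

View pics/s1.png

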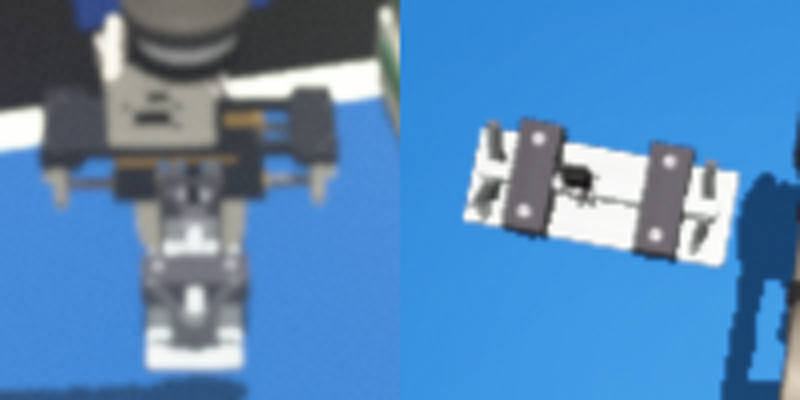

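The beam is seated in both saddles, with its heads at top-crop pixels (535,177) and (665,200), both at the same height. It's centred to within about 1 mm and the gripper is well away. I'll hand it in.

```bash
python3 -c "
from cell import *
print(observe()['qvel'].round(3)); print(hand_in())"
```

```text
[ 0.005  0.006  0.002 -0.003 -0.001 -0.003]
the job is handed in; nothing more can be done
None
```

The beam is parked in the cradle with the white base and grey saddles. It is released and the job is handed in, at about 27.5 s of the 72 s allowed.

- **Balance:** I held the beam only by its handle. It lifted level with the handle about 12 mm from the middle, towards the heavier end at world +y. Both heads stayed within about 1 mm of each other during the lift. In transit one reading differed by up to 3 mm.
- **Slip on the way:** my second slide dragged the whole beam about 12 mm along the brackets, because it was not fully unloaded. I carried it back and repeated the slide with a light press of about 5 N, and that time the handle slid and the beam stayed.
- **Set-down:** the highest force I read at the wrist was about 6 N. I only saw readings at the end of each move, so brief peaks in between would not show.
- **Last checks:**
  - Both heads are at 68–69 mm, which is the seated height.
  - The bar-end tops read about 60 mm from the top camera, against 61 mm expected.
  - The beam is centred to about 1 mm, both across and along, and lies parallel to the cradle.
  - The gripper is about 0.24 m away, with no contact.
- **Not confirmed:** the side camera could not see the far bar end, so that end was checked only from the top. I did not measure the bystanders again at the end; the arm stayed well above them throughout.

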